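Line up the carrier on the crown wheel and pin it

ROBOT

A 7-joint arm with a two-finger parallel gripper is mounted at the origin on the work surface. World frame = base frame: x ahead of the robot, y to its left, z up, the work surface at z = 0. Lengths are in mm, angles in rad, forces in N, time in s.
With the tool pointing down it reaches from about 400 to 850 mm from the base axis. Payload 4.5 kg.
Tool frame: the origin (TCP) lies midway between the tips of the shut fingers; the grasp point (between the pads) lies 19 mm behind it; z points along the fingers, y is the line along which they close (so a half turn about z gives the same grasp; the last joint's range is limited). The gripper opens to 88 mm and grips with 3 to 60 N. Pads are 18 mm wide; open, the fingers measure 123 mm over their backs; the gripper's body (75 mm by 187 mm) begins 45 mm behind the grasp point.
Start: joints at [-1.139, 0.689, -0.195, 1.565, 0.157, 0.902, -0.215], TCP at [242.103, 576.229, 238.743] pointing down, gripper open.
Joint ranges: [-3.01, 3.01], [-0.46, 2.08], [-1.47, 1.51], [0.13, 2.56], [-1, 4.14], [0.04, 2.09], [-2.66, 2.66]. Speed limits (rad/s): [2.57, 2.57, 3.14, 3.14, 3.14, 3.14, 3.14].

INTERFACE

Orientations are given as [roll, pitch, yaw] about the fixed x, y, z axes, in that order (R = Rz(yaw) Ry(pitch) Rx(roll)).
In Python, from workcell import manip gives the robot as it stands.
- The arm moves only by the tool step_arm, never from a script. Its argument "targets" is a list of rows, each an object with "rot": the turn, a rotation vector about the world's x, y, z as a fraction of full scale, a list of three; "xyz": the shift along the world's x, y, z as a fraction of full scale, a list of three; "jaw": the finger opening in mm, from 0 to 88.1. A call has 1 to 8 rows; each row is the pose to reach, as a shift and turn from the pose commanded when the call began; what a row does not reach only later rows make up. Full scale, the value 1, is 1 m for a shift and pi/2 rad for a turn. A row lasts 1/12 s, in which the tool goes at most 41.7 mm and 7.16 degrees, less where a joint would pass 70% of its speed; a pose out of reach is approached as far as the arm can. A call with a number of a shift or a turn outside -1 to 1 is refused whole. A call with a gripper value outside its range is refused whole. The fingers move at their own pace and stop on an object; the grip force is fixed at half the most. Time passes only in rows, so rows that repeat a pose let the fingers close. It gives the time, the measured TCP pose, the force, the opening and the grip force at its end, in the units of the state.
- manip.sense(): the state, without advancing time (a new reading comes with each control period).
- manip.capture(name): name is "scene" or "top" or "wrist"; returns (picture, depth): 420x560x3 uint8, red, green, blue; 420x560 float32, mm along the optical axis (not along the pixel's ray), 0 where there is no reading.
- manip.camera_model(name): a dict with "fx", "fy", "cx", "cy" (pixels), "extrinsics" (4x4, takes a point from camera to world coordinates). Camera axes: x right, y down, z forward; pixel columns grow to the right and rows downward; lengths in mm; the calibration is good to about 2 mm. The wrist camera is an equidistant fisheye: a pixel r from the principal point sees the ray r / f radians off the axis. A picture is of the moment at which its call begins: read the wrist's pose just before it. camera_model takes no time and is no camera call; for the wrist camera it gives the pose at the moment of the call.
- manip.close_job(): hands the job in; it is judged then, once.
The state is a dict: "clock": time; "q": joint angles; "qvel": joint speeds; "joint_torque": joint torques, N m; "eef_pos": TCP position; "orientation": TCP orientation; "ft_force": force on the tool from outside, world axes, zero at the start; "torque": the same for the moment, N m; "finger_gap": finger opening in mm; "grip_force": force on a finger pad.
Only numpy, scipy, OpenCV 4.12 (cv2) and the standard library are available. Lean on these libraries where they do the work, as an engineer would, in place of code of your own. Each camera call takes 0.05 s, during which the arm holds its last target. There are 200 camera calls.

TASK

The crown wheel is clamped teeth down on the sloping blue stand and the differential carrier lies loose on its back: turn the carrier by its bearing journal until its yellow paint mark meets the yellow mark on the crown wheel and the bolt holes line up. Then take the brass guide pin from the wooden bolt rack and push it through the marked hole of flange and crown wheel until its collar sits flat on the flange, and let go. Leave the bearing, the pinion, the paste jar and the hammer undisturbed.

Things in the scene. Friction and masses are not known exactly. Their poses are not given: they have to be found in the camera images.
- stand: fixed blue steel stand, base 180 x 186 mm, 12 mm thick, its top ring sloping by 30 degrees, facing up and towards the stand's -x. Origin: centre of the base's underside, z up, x level towards the high side. The axis of crown wheel and carrier lies in the stand's xz plane, leans 30 degrees from vertical to -x, and meets the crown wheel's back face 152 mm above the origin
- crown: steel crown wheel, 190 mm across, clamped teeth down on the stand: it does not turn. Origin on its axis in its back (upper) face; z along the axis, out of that face; x towards its marked hole, within 0.6 rad of the high side of the slope. Two toe clamps, 15 mm high, hold its rim on the low side, 87 mm and more from the axis
- crown_hole (a point): centre of the marked hole's mouth in the crown wheel's back face, hidden under the carrier's flange until lined up; 66 mm from the axis; axes as crown (a pin goes in along -z). Eight 12.5 mm through holes, 16 mm deep, 45 degrees apart. A yellow stripe 7 mm wide on the rim outside the flange, 80 to 93 mm from the axis, marks this one hole
- carrier_hole (a point): centre of the marked hole's mouth in the upper face of the carrier's flange: a dark iron disc, 160 mm across, 12 mm thick, lying on the crown wheel, same axis. Eight 12.5 mm through holes, 45 degrees apart, 66 mm from the axis; yellow stripes 7 mm wide just inside and outside mark this one. z along the axis, out of the face; x radially outwards
- journal (a point): point on the axis, 42 mm above the flange's upper face, where to grip the carrier's bearing journal: a round steel stub 40 mm across, from 18 to 58 mm above that face. At its foot a cast hub 18 mm high, 72 mm wide at the flange, 54 mm on top, with ribs 9 mm high out to 59 mm from the axis. z along the axis (leans 30 degrees), x to the carrier's marked hole
- carrier (a joint): angle of the carrier on the crown wheel, rad: 0 where the yellow marks meet and the marked holes line up, positive counterclockwise looking down on the flange. Starts at 0.5 to 1.2, so turn it clockwise. Friction about 0.3 N m; it stays where it is left. The pin still passes about 0.03 rad either side of 0
- pin: loose brass and steel guide pin, 90 mm long, about 0.09 kg, standing upright in the bolt rack. Origin: centre of the collar's underside, z along the pin towards its grip. Above the origin: brass collar 21 mm across, 4 mm high, then a knurled round grip 16 mm across up to 46 mm. Below: steel shank 10 mm in diameter, 44 mm long, its last 9 mm tapering to a 5 mm nose
- bolt_rack: fixed light-wood block 70 (x) by 160 (y) by 55 mm high, origin at the centre of its underside. The pin stands in a 12.5 mm hole at x 0, y +45 mm of the block, collar on the block's top; six hex bolt heads, 10.5 mm high, stand on the top at y -62 to -14 mm
- bearing: bystander: loose steel taper roller bearing lying flat, 72 mm across, 20 mm high; origin at the centre of its underside
- pinion: bystander: loose steel bevel pinion standing on its gear end, 66 mm across, 120 mm high; origin at the centre of its underside
- paste_jar: bystander: loose white jar with a red lid, 68 mm across, 62 mm high; origin at the centre of its underside
- hammer: bystander: loose copper hammer with a wooden handle, 280 mm long, lying on the bench; origin under its middle

How it is judged:
By the outcome, as a careful person would: the job done as asked, in the order asked, and still so for the second after the job is handed in, with the robot touching nothing.
It also fails if it takes over 58 s, if anything falls off the work surface, if the arm or the gripper's body presses on something with over 40 N, if the wrist force passes 120 N, or if a joint passes its speed limit or range.

## Working session

There is one attempt and no reset: what is moved stays moved. The work goes in short steps, Python scripts to look and compute and a tool call to move; the robot and the scene stay as the last step left them, time stands still between calls to the robot, and variables do not carry over. Pictures are saved under pics/ and viewed, at most 14 in all, crops included, and the job is handed in when it is done.

Besides the shell and the picture viewer there is one more tool, called as a command line: name --argument value ..., lists and objects as JSON in quotes. step_arm: Moves the arm, as the interface text tells. Its arguments: {"type":"object","properties":{"targets":{"type":"array","items":{"type":"object","properties":{"rot":{"type":"array","items":{"type":"number","minimum":-1,"maximum":1}},"xyz":{"type":"array","items":{"type":"number","minimum":-1,"maximum":1}},"jaw":{"type":"number"}}}}},"required":["targets"]}

```bash
mkdir -p pics; ls; python3 - <<'E'
from workcell import manip
import cv2,numpy as np
print(manip.sense())
for n in("scene","top"):
    p,d=manip.capture(n); np.savez(f"pics/{n}0.npz",p=p,d=d); cv2.imwrite(f"pics/{n}0.png",p[:,:,::-1]); c=manip.camera_model(n); print(c)
E
```

```text
pics
{'clock': 0.0, 'q': array([-1.13917259,  0.69000991, -0.19452791,  1.56635647,  0.15733056,
        0.90248695, -0.21510179]), 'qvel': array([ 3.46820307e-04, -2.02442824e-06, -9.00375406e-05, -3.61902559e-04,
       -3.29170937e-04,  4.20387582e-04,  5.31774247e-04]), 'joint_torque': array([ 3.42880085e-04, -5.27562475e+01, -1.26707654e+00, -1.53426701e+01,
       -5.26945945e-02,  6.58963530e-03,  1.63904924e-04]), 'eef_pos': array([241.9311301 , 575.58323292, 237.89089941]), 'orientation': array([-3.13973395e+00,  1.46458864e-04,  2.74388290e+00]), 'ft_force': array([-0.16603267, -0.18547611,  0.68385424]), 'torque': array([ 0.0382966 , -0.08240827, -0.0194869 ]), 'grip_force': 0.0, 'finger_gap': 87.84070230631175}
{'fx': 442.27585893145425, 'fy': 442.27585893145425, 'cx': 276.5039833071031, 'cy': 209.79429988957705, 'extrinsics': array([[-8.15928046e-01,  4.17461144e-01, -3.99984520e-01,
         1.06521635e+03],
       [ 5.78152089e-01,  5.90653815e-01, -5.62910502e-01,
         5.78433971e+02],
       [ 1.25912045e-03, -6.90546352e-01, -7.23287046e-01,
         9.91481866e+02],
       [ 0.00000000e+00,  0.00000000e+00,  0.00000000e+00,
         1.00000000e+00]])}
{'fx': 398.6028267910442, 'fy': 398.6028267910442, 'cx': 282.4196202152475, 'cy': 204.5153391496593, 'extrinsics': array([[ 2.93331360e-02, -9.85909489e-01,  1.64687725e-01,
         4.15102398e+02],
       [-9.99530825e-01, -3.03840527e-02, -3.86520731e-03,
        -6.93281885e+01],
       [ 8.81462507e-03, -1.64497079e-01, -9.86338184e-01,
         1.29000786e+03],
       [ 0.00000000e+00,  0.00000000e+00,  0.00000000e+00,
         1.00000000e+00]])}
```

View pics/scene0.png

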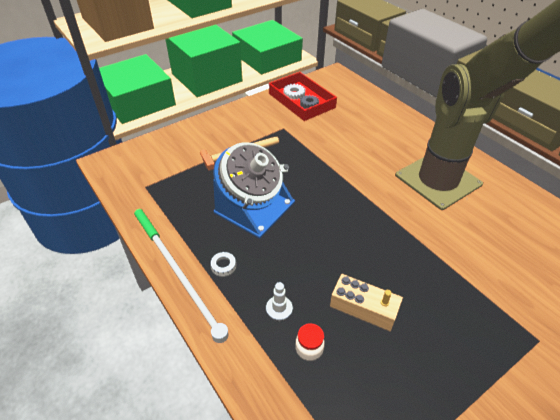

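View pics/top0.png

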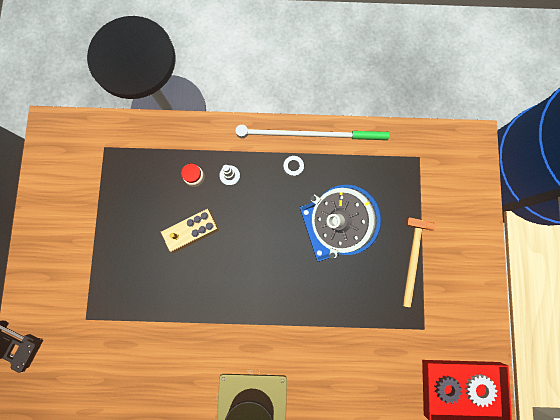

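```bash
cat > h.py <<'E'
import numpy as np,cv2
from workcell import manip
def load(n,k=0):
    z=np.load(f"pics/{n}{k}.npz"); return z["p"],z["d"]
def pts(n,d,c=None):
    c=c or manip.camera_model(n); v,u=np.indices(d.shape)
    P=np.stack([(u-c["cx"])/c["fx"]*d,(v-c["cy"])/c["fy"]*d,d],-1)
    E=c["extrinsics"]; return P@E[:3,:3].T+E[:3,3]
def proj(n,X):
    c=manip.camera_model(n);E=c["extrinsics"];p=(np.asarray(X)-E[:3,3])@E[:3,:3]
    return np.stack([p[...,0]/p[...,2]*c["fx"]+c["cx"],p[...,1]/p[...,2]*c["fy"]+c["cy"]],-1)
def ray(n,uv):
    c=manip.camera_model(n);E=c["extrinsics"];uv=np.asarray(uv,float)
    r=np.stack([(uv[...,0]-c["cx"])/c["fx"],(uv[...,1]-c["cy"])/c["fy"],np.ones(uv.shape[:-1])],-1)
    return E[:3,3],r@E[:3,:3].T
def onplane(n,uv,p0,nn):
    o,r=ray(n,uv); t=((p0-o)@nn)/(r@nn); return o+r*t[...,None]
def crop(img,x,y,w,h,k): return cv2.resize(img[y:y+h,x:x+w],None,fx=k,fy=k,interpolation=cv2.INTER_CUBIC)[:,:,::-1]
E
python3 - <<'E'
from h import *
a=[]
for n,(x,y,w,h) in dict(top=(290,170,100,100),scene=(205,130,100,100)).items():
    p,d=load(n); a.append(crop(p,x,y,w,h,4))
    X=pts(n,d); hsv=cv2.cvtColor(p,cv2.COLOR_RGB2HSV)
    ye=cv2.inRange(hsv,(22,140,120),(35,255,255)); m=np.zeros_like(ye); m[y:y+h,x:x+w]=1
    k,l,s,c=cv2.connectedComponentsWithStats(ye*m)
    for i in range(1,k): print(n,s[i],c[i].round(1),X[l==i].mean(0).round(1))
    # plane of flange: ransac on tilted points
    q=X[y:y+h,x:x+w][d[y:y+h,x:x+w]>0]; q=q[(q[:,2]>90)&(q[:,2]<260)]
    rng=np.random.default_rng(0);best=0
    for _ in range(2000):
        t=q[rng.choice(len(q),3,0)];nn=np.cross(t[1]-t[0],t[2]-t[0]);L=np.linalg.norm(nn)
        if L<500: continue
        nn/=L;nn*=np.sign(nn[2]);
        if abs(nn[2]-.866)>.05: continue
        ok=abs((q-t[0])@nn)<1.5
        if ok.sum()>best:best=ok.sum();B=ok
    f=q[B];c0=f.mean(0);nn=np.linalg.svd(f-c0)[2][2];nn*=np.sign(nn[2]);print(n,best,len(q),c0.round(1),nn.round(3),np.arctan2(nn[1],nn[0]))
    hgt=(q-c0)@nn; print(np.histogram(hgt,bins=np.arange(-40,70,5)))
    j=q[(hgt>50)&(hgt<64)]; print('journal top',j.mean(0).round(1),len(j))
cv2.imwrite("pics/c1.png",np.hstack(a))
E
```

```text
top [340 193   3   2   5] [340.8 193.4] [ 638.6 -239.3  174.7]
top [339 200   3   6  15] [340.2 202.5] [ 612.9 -238.4  170. ]
top [365 202   4   4   9] [366.6 203.3] [ 608.9 -308.8  192.9]
top 870 3919 [ 564.  -242.   162.1] [-0.164  0.48   0.862] 1.899554368976117
(array([ 34,  30,  33,  32,  98, 639, 178, 927, 847, 170, 105,  80,  30,
        23,  31,  14,  12,  14,  32,  69,  14]), array([-40, -35, -30, -25, -20, -15, -10,  -5,   0,   5,  10,  15,  20,
        25,  30,  35,  40,  45,  50,  55,  60,  65]))
journal top [ 555.4 -213.4  210.3] 114
scene [226 152   4   3   6] [227.5 153. ] [ 608.4 -305.6  193.1]
scene [237 171   6   4  17] [239.5 172.6] [ 612.2 -237.6  170. ]
scene [230 174   3   3   8] [230.9 175.1] [ 692.8 -136.3  276.7]
scene 729 3540 [ 571.5 -232.   159.1] [-0.166  0.467  0.868] 1.913010059152289
(array([ 55,  43,  52,  58,  79, 484, 236, 661, 834, 158,  95,  98,  21,
        20,  23,  21,  28,  21,  35,  69,  15]), array([-40, -35, -30, -25, -20, -15, -10,  -5,   0,   5,  10,  15,  20,
        25,  30,  35,  40,  45,  50,  55,  60,  65]))
journal top [ 557.7 -210.   209.8] 119
```

View pics/c1.png

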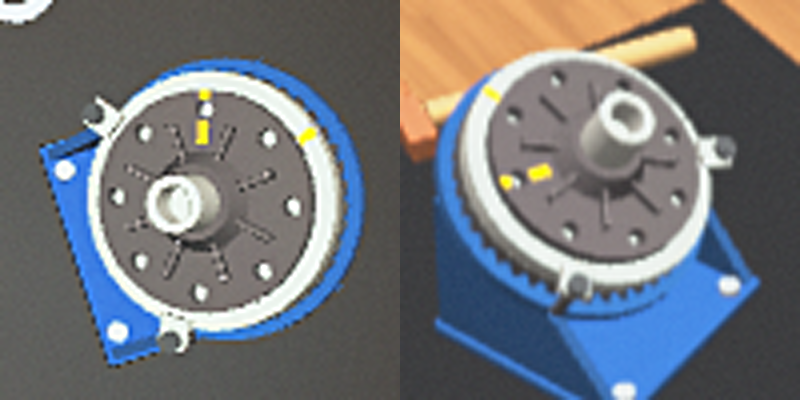

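```bash
cat > m.py <<'E'
from h import *
from scipy.optimize import least_squares
psi=1.906; n=np.array([.5*np.cos(psi),.5*np.sin(psi),.8660])
ex=-np.array([np.cos(psi),np.sin(psi),0]); ex=ex-(ex@n)*n; ex/=np.linalg.norm(ex); ey=np.cross(n,ex)
if __name__=="__main__":
  C=np.array([568.,-245,151])
  for n_ in("top","scene"):
    p,d=load(n_); X=pts(n_,d)
    # journal top
    q=X.reshape(-1,3); h=(q-C)@n; r=np.linalg.norm(q-C-h[:,None]*n,axis=1)
    for a,b in((66,74),(30,64)):
        m=(abs(h-(a+b)/2)<(b-a)/2)&(r<32); print(n_,a,b,m.sum(),((q[m]-C)@np.stack([ex,ey,n]).T).mean(0).round(1))
    # dark flange edge + rim circle: rays on planes
    P=onplane(n_,np.stack(np.indices(d.shape)[::-1],-1),C+12*n,n); loc=(P-C)@np.stack([ex,ey],1)
    rr=np.hypot(loc[...,0],loc[...,1]); g=p.max(-1); s=np.ptp(p.astype(int),axis=-1)
    hol=((g>150)&(s<40)&(rr>54)&(rr<76)).astype(np.uint8)
    k,l,st,c=cv2.connectedComponentsWithStats(hol)
    for i in range(1,k):
        if st[i][4]>3:
            L=loc[l==i].mean(0); print('hole',st[i][4],L.round(1),np.degrees(np.arctan2(L[1],L[0])).round(1),np.hypot(*L).round(1))
    hsv=cv2.cvtColor(p,cv2.COLOR_RGB2HSV); ye=cv2.inRange(hsv,(20,120,100),(36,255,255))*(rr<105)
    k,l,st,c=cv2.connectedComponentsWithStats(ye)
    P0=onplane(n_,np.stack(np.indices(d.shape)[::-1],-1),C,n); l0=(P0-C)@np.stack([ex,ey],1)
    for i in range(1,k):
        if st[i][4]>3:
          for t,z in(('fl',loc),('cr',l0)):
            L=z[l==i].mean(0); print('yel',t,st[i][4],L.round(1),np.degrees(np.arctan2(L[1],L[0])).round(1),np.hypot(*L).round(1))
    # rack
    wood=cv2.inRange(hsv,(12,40,120),(28,190,255)); P=onplane(n_,np.stack(np.indices(d.shape)[::-1],-1),np.array([0,0,55.]),np.array([0,0,1.]))
    x,y,w,hh=(150,200,75,60) if n_=="top" else (320,265,90,70)
    print('rack z',np.histogram(X[y:y+hh,x:x+w,2],bins=np.arange(0,120,10))[0])
    top=(abs(X[...,2]-55)<4); Q=X[y:y+hh,x:x+w][top[y:y+hh,x:x+w]]
    R=cv2.minAreaRect(Q[:,:2].astype(np.float32)); print('rack rect',R,np.median(Q,0))
    pz=(X[...,2]>75)&(X[...,2]<115); Q=X[y:y+hh,x:x+w][pz[y:y+hh,x:x+w]]; print('pin',len(Q),Q.mean(0).round(1),Q.max(0).round(1),Q.min(0).round(1))
E
python3 m.py
```

```text
top 66 74 88 [-0.7 -1.  69.4]
top 30 64 151 [ 4.5 -2.7 43.5]
hole 10 [25.4 58.6] 66.5 63.9
hole 10 [-24.2  58.6] 112.4 63.4
hole 11 [61.9 23.9] 21.1 66.4
hole 9 [-59.6  22.3] 159.5 63.6
hole 12 [ 62.1 -26.8] -23.4 67.6
hole 10 [-58.8 -27.9] -154.6 65.1
hole 10 [ 27.3 -63.4] -66.7 69.0
hole 11 [-22.9 -62.9] -110.0 66.9
yel fl 6 [27.9 68. ] 67.7 73.5
yel cr 6 [24.  69.7] 71.0 73.7
yel fl 18 [16.3 44.9] 70.0 47.8
yel cr 18 [12.3 46.4] 75.2 48.0
yel fl 9 [88.2 16.4] 10.6 89.7
yel cr 9 [84.9 17.6] 11.7 86.7
rack z [1194   30   36   31   97  900  164   10    4   15    9]
rack rect ((533.3873901367188, 214.47598266601562), (70.69221496582031, 159.53280639648438), 27.986526489257812) [531.72288198 220.68191924  54.14550749]
pin 33 [511.5 252.   93.7] [518.9 260.6 102.4] [504.3 246.3  76.6]
scene 66 74 96 [-1.5  1.2 70.1]
scene 30 64 196 [-2.9  8.1 44.4]
hole 5 [ 57.7 -20.7] -19.8 61.3
hole 44 [  6.3 -58.9] -83.9 59.2
hole 5 [56.1 29.8] 28.0 63.5
hole 5 [-27.8 -56.1] -116.4 62.7
hole 5 [21.8 64.4] 71.3 68.0
hole 5 [-64.2 -21.3] -161.6 67.6
hole 8 [-28.6  65. ] 113.8 71.0
hole 5 [-63.   29.3] 155.1 69.5
yel fl 6 [80.1 25.8] 17.8 84.1
yel cr 6 [82.3 17.4] 11.9 84.1
yel fl 17 [16.2 43.7] 69.7 46.6
yel cr 17 [17.7 35.5] 63.6 39.7
yel fl 10 [26.1 70.1] 69.6 74.8
yel cr 10 [27.7 62.2] 66.0 68.1
rack z [1704  146  139  158  155 1311  257   15   18   31   12]
rack rect ((583.2131958007812, 242.92831420898438), (184.1962890625, 160.1546173095703), 28.48274803161621) [533.84781579 225.00044846  54.26482785]
pin 65 [515.5 257.4  92.9] [521.  264.1 102.9] [506.4 248.2  76.1]
```

```bash
cat > g.py <<'E'
from m import *
from scipy.spatial.transform import Rotation as R
C=np.array([568.,-245,151]); MARK=np.radians(11.8)
def rad(a): return np.cos(a)*ex+np.sin(a)*ey
def tool(zdir,ydir):
    y=ydir-(ydir@zdir)*zdir; y/=np.linalg.norm(y); return R.from_matrix(np.stack([np.cross(y,zdir),y,zdir],1))
def axial(a): # tool along -n, y at angle a in crown plane (deg)
    return tool(-n,rad(np.radians(a)))
def go(pos,Rt):
    s=manip.sense(); Rc=R.from_euler('xyz',s['orientation'])
    dx=(pos-s['eef_pos'])/1000; rv=(Rt*Rc.inv()).as_rotvec()/(np.pi/2)
    print('xyz',dx.round(4),'rot',rv.round(4),'deg',np.degrees(np.linalg.norm(rv)*np.pi/2).round(1)); return dx,rv
def st():
    s=manip.sense(); print('t',round(s['clock'],2),'pos',s['eef_pos'].round(1),'q',s['q'].round(2),'F',s['ft_force'].round(1),'T',s['torque'].round(2),'gap',round(s['finger_gap'],1),round(s['grip_force'],1)); return s
E
python3 - <<'E'
from g import *
y0=np.array([.93,-.36,0]); a0=np.degrees(np.arctan2(y0@ey,y0@ex)); print('a0',a0)
print('hole',(C+12*n+66*rad(MARK)).round(1))
for a in (a0+28,a0,a0-28): print(a); go(C+125*n,axial(a))
E
```

```text
a0 53.639212243208156
hole [ 597.2 -287.7  193.7]
81.63921224320816
xyz [ 0.3055 -0.7616  0.0212] rot [-0.2341 -0.2561 -0.6112] deg 63.3
53.639212243208156
xyz [ 0.3055 -0.7616  0.0212] rot [-0.1741 -0.3212 -0.914 ] deg 88.6
25.639212243208156
xyz [ 0.3055 -0.7616  0.0212] rot [-0.0986 -0.3806 -1.2154] deg 115.0
```

step_arm --targets '[{"xyz":[0.03,-0.04,0.0],"rot":[0,0,-0.05],"jaw":88},{"xyz":[0.12,-0.2,0.03],"rot":[-0.06,-0.06,-0.2],"jaw":88},{"xyz":[0.18,-0.3,0.04],"rot":[-0.09,-0.1,-0.28],"jaw":88},{"xyz":[0.2,-0.35,0.05],"rot":[-0.1,-0.11,-0.3],"jaw":88},{"xyz":[0.2,-0.35,0.05],"rot":[-0.1,-0.11,-0.3],"jaw":88},{"xyz":[0.23,-0.45,0.05],"rot":[-0.12,-0.13,-0.35],"jaw":88},{"xyz":[0.23,-0.45,0.05],"rot":[-0.12,-0.13,-0.35],"jaw":88},{"xyz":[0.23,-0.45,0.05],"rot":[-0.12,-0.13,-0.35],"jaw":88}]'

```text
clock: 0.77
eef_pos: [399.5, 284.7, 272.7]
orientation: [-3.121, 0.274, 2.196]
ft_force: [1.8, -0.8, -0.0]
finger_gap: 88.1
grip_force: 0.0
```

```bash
python3 -c "
from g import *
st();go(C+125*n,axial(82))"
```

```text
t 0.77 pos [399.5 284.7 272.7] q [-0.97  0.5   0.12  1.91  0.27  0.84 -0.43] F [ 1.8 -0.8 -0. ] T [0.16 0.14 0.07] gap 88.1 0.0
xyz [ 0.148  -0.4707 -0.0134] rot [-0.1207 -0.1158 -0.2603] deg 27.8
```

step_arm --targets '[{"xyz":[0.148,-0.47,0.0],"rot":[-0.12,-0.116,-0.26],"jaw":88},{"xyz":[0.148,-0.47,0.0],"rot":[-0.12,-0.116,-0.26],"jaw":88},{"xyz":[0.148,-0.47,0.0],"rot":[-0.12,-0.116,-0.26],"jaw":88},{"xyz":[0.148,-0.47,0.0],"rot":[-0.12,-0.116,-0.26],"jaw":88},{"xyz":[0.148,-0.47,0.0],"rot":[-0.12,-0.116,-0.26],"jaw":88},{"xyz":[0.148,-0.47,0.0],"rot":[-0.12,-0.116,-0.26],"jaw":88},{"xyz":[0.148,-0.47,0.0],"rot":[-0.12,-0.116,-0.26],"jaw":88},{"xyz":[0.148,-0.47,0.0],"rot":[-0.12,-0.116,-0.26],"jaw":88}]'

```text
clock: 1.43
eef_pos: [499.7, -33.8, 272.7]
orientation: [3.06, 0.517, 1.745]
ft_force: [0.6, 0.9, 0.3]
finger_gap: 88.6
grip_force: 0.0
```

```bash
python3 -c "
from g import *
st();go(C+125*n,axial(82))"
```

```text
t 1.43 pos [499.7 -33.8 272.7] q [-0.65  0.54  0.45  2.07  0.54  0.61 -0.52] F [0.6 0.9 0.3] T [0.39 0.17 0.06] gap 88.6 0.0
xyz [ 0.0477 -0.1522 -0.0134] rot [-0.001   0.0005 -0.    ] deg 0.1
```

step_arm --targets '[{"xyz":[0.048,-0.152,-0.013],"rot":[0,0,0],"jaw":88},{"xyz":[0.048,-0.152,-0.013],"rot":[0,0,0],"jaw":88},{"xyz":[0.048,-0.152,-0.013],"rot":[0,0,0],"jaw":88},{"xyz":[0.048,-0.152,-0.013],"rot":[0,0,0],"jaw":88},{"xyz":[0.048,-0.152,-0.013],"rot":[0,0,0],"jaw":88},{"xyz":[0.048,-0.152,-0.013],"rot":[0,0,0],"jaw":88}]'

```text
clock: 1.93
eef_pos: [546.7, -187.0, 259.8]
orientation: [3.06, 0.517, 1.738]
ft_force: [-0.7, 0.9, 1.0]
finger_gap: 88.0
grip_force: 0.0
```

```bash
python3 -c "
from g import *
st();go(C+35*n,axial(82))
c=manip.camera_model('wrist');print(c)
p,d=manip.capture('wrist');np.savez('pics/wrist1.npz',p=p,d=d,E=c['extrinsics']);cv2.imwrite('pics/w1.png',p[:,:,::-1])"
```

```text
t 1.93 pos [ 546.7 -187.   259.8] q [-0.29  0.59  0.42  2.    0.59  0.46 -0.29] F [-0.7  0.9  1. ] T [0.41 0.21 0.02] gap 88.0 0.0
xyz [ 0.0155 -0.0414 -0.0785] rot [-0.0006  0.0007  0.0042] deg 0.4
{'fx': 325.19226210127806, 'fy': 325.19226210127806, 'cx': 279.3103857293237, 'cy': 215.32777332628464, 'extrinsics': array([[ 9.76431006e-01,  9.55607841e-02,  1.93521643e-01,
         5.13578472e+02],
       [ 2.03917873e-01, -7.02223252e-01, -6.82129024e-01,
        -6.11672308e+01],
       [ 7.07106128e-02,  7.05514451e-01, -7.05159109e-01,
         3.52829988e+02],
       [ 0.00000000e+00,  0.00000000e+00,  0.00000000e+00,
         1.00000000e+00]])}
```

View pics/w1.png

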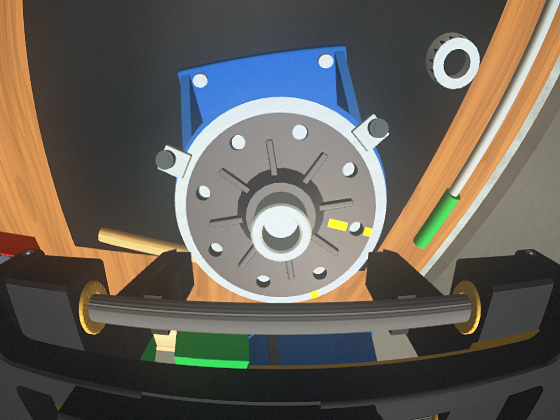

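```bash
cat > w.py <<'E'
from g import *
def wray(uv,c):
    E=c["extrinsics"];d=np.asarray(uv,float)-[c["cx"],c["cy"]];r=np.linalg.norm(d,axis=-1,keepdims=True)+1e-9;t=r/c["fx"]
    v=np.concatenate([np.sin(t)*d/r,np.cos(t)],-1); return E[:3,3],v@E[:3,:3].T
def wplane(uv,c,p0,nn=n):
    o,v=wray(uv,c); return o+v*(((p0-o)@nn)/(v@nn))[...,None]
def wmeas(p,c,C=C):
    uv=np.stack(np.indices(p.shape[:2])[::-1],-1); B=np.stack([ex,ey],1)
    lf=(wplane(uv,c,C+12*n)-C)@B; lc=(wplane(uv,c,C)-C)@B; rf=np.hypot(*np.moveaxis(lf,-1,0)); rc=np.hypot(*np.moveaxis(lc,-1,0))
    hsv=cv2.cvtColor(p,cv2.COLOR_RGB2HSV); ye=cv2.inRange(hsv,(20,120,100),(36,255,255))>0
    g=p.max(-1)
    out=[]
    for nm,mask,l in(('hole',(g>130)&~ye&(rf>55)&(rf<76),lf),('yf',ye&(rf<79.5),lf),('yc',ye&(rf>80)&(rc<97),lc)):
        k,lab,s,_=cv2.connectedComponentsWithStats(mask.astype(np.uint8))
        for i in range(1,k):
            if s[i][4]>8:
                L=l[lab==i].mean(0); out.append((nm,L)); print(nm,s[i][4],_[i].round(),L.round(1),'ang',np.degrees(np.arctan2(L[1],L[0])).round(1),'r',np.hypot(*L).round(1))
    H=np.array([l for k_,l in out if k_=='hole']);
    # flange edge: white rim inner boundary => dark disc contour
    m=((g<140)&(rf<88)).astype(np.uint8)
    return out
E
python3 - <<'E'
from w import *
z=np.load('pics/wrist1.npz');c=manip.camera_model('wrist');c['extrinsics']=z['E'];p=z['p']
wmeas(p,c)
X=None
# depth-based checks
d=z['d'];uv=np.stack(np.indices(d.shape)[::-1],-1);o,v=wray(uv,c);cz=z['E'][:3,2]
X=o+v*(d/(v@cz))[...,None]; h=(X-C)@n; L=(X-C)@np.stack([ex,ey],1); r=np.hypot(L[...,0],L[...,1])
m=(abs(h-12)<4)&(r<78)&(r>60);print('flange h',np.median(h[m]));A=np.c_[L[m],np.ones(m.sum())];print(np.linalg.lstsq(A,h[m],rcond=None)[0])
m=(abs(h-70)<4)&(r<30);print('jtop',m.sum(),L[m].mean(0),np.median(h[m]), L[m].min(0),L[m].max(0))
# outer rim of crown
m=(abs(h)<5)&(r>80)&(r<110)&(p.min(-1)>150);e=cv2.fitEllipse  
pts_=L[m];print('rim',len(pts_))
for a in range(-150,180,30):
    u=np.array([np.cos(np.radians(a)),np.sin(np.radians(a))]);s=pts_@u;t=abs(pts_@np.array([-u[1],u[0]]))<6;s=s[t&(s>0)]
    if len(s):print(a,s.min().round(1),s.max().round(1),end='; ')
E
```

```text
hole 10896 [281. 199.] [-6.9  0.9] ang 172.4 r 7.0
hole 11 [269. 142.] [-55.9  -1.7] ang -178.3 r 55.9
yf 165 [337. 224.] [19.8 44.9] ang 66.3 r 49.0
yf 59 [367. 231.] [29.7 70.2] ang 67.0 r 76.3
yc 51 [314. 294.] [89.5 19. ] ang 12.0 r 91.5
flange h 12.570381611736147
[-7.33093482e-04 -1.32336435e-03  1.25288067e+01]
jtop 1827 [ 0.31029435 -0.34693554] 70.31469718813649 [-18.91084604 -20.35174812] [21.57074441 19.49665289]
rim 6174
-150 80.1 92.8; -120 81.8 87.7; -90 84.8 94.4; -60 86.6 94.9; -30 87.6 95.0; 0 87.0 94.8; 30 85.5 93.9; 60 83.9 93.7; 90 82.3 93.1; 120 80.2 86.3; 150 79.9 92.1;
```

```bash
sed -i 's/^C=.*; MARK.*/C=np.array([568.,-245,151])+1.0*ex-.5*ey+.4*n; MARK=np.radians(12.3)/' g.py; sed -i 's/(g>130)/(p.min(-1)>190)/' w.py; python3 -c "
from w import *
z=np.load('pics/wrist1.npz');c=manip.camera_model('wrist');c['extrinsics']=z['E'];p=z['p']
wmeas(p,c)
go(C+35*n,axial(82)); print(ex,ey,n)"
```

```text
hole 165 [299. 132.] [-61.4  23.8] ang 158.8 r 65.9
hole 145 [238. 142.] [-60.8 -25. ] ang -157.6 r 65.8
hole 113 [348. 169.] [-26.7  59.1] ang 114.3 r 64.9
hole 95 [204. 191.] [-25.8 -59.7] ang -113.4 r 65.0
hole 78 [354. 226.] [22.4 59.8] ang 69.5 r 63.8
hole 64 [216. 247.] [ 23.6 -59.2] ang -68.3 r 63.7
hole 57 [319. 270.] [57.7 25.2] ang 23.6 r 63.0
hole 55 [263. 278.] [ 58.2 -24. ] ang -22.4 r 63.0
yf 165 [337. 224.] [18.6 45.3] ang 67.7 r 49.0
yf 59 [367. 231.] [28.6 70.6] ang 68.0 r 76.2
yc 50 [314. 294.] [88.4 19.4] ang 12.4 r 90.5
xyz [ 0.0148 -0.0447 -0.0773] rot [-0.0015  0.0006  0.0017] deg 0.2
[ 0.28489112 -0.81783131  0.499989  ] [0.94432255 0.32895428 0.        ] [-0.16448076  0.47217166  0.866     ]
```

step_arm --targets '[{"xyz":[0.0035,-0.0105,-0.018],"rot":[0,0,0],"jaw":88},{"xyz":[0.0075,-0.0225,-0.039],"rot":[0,0,0],"jaw":88},{"xyz":[0.0115,-0.0345,-0.06],"rot":[0,0,0],"jaw":88},{"xyz":[0.0148,-0.0447,-0.0773],"rot":[0,0,0],"jaw":88},{"xyz":[0.0148,-0.0447,-0.0773],"rot":[0,0,0],"jaw":88},{"xyz":[0.0148,-0.0447,-0.0773],"rot":[0,0,0],"jaw":88},{"xyz":[0.0148,-0.0447,-0.0773],"rot":[0,0,0],"jaw":88}]'

```text
clock: 2.57
eef_pos: [562.9, -227.1, 183.1]
orientation: [3.059, 0.516, 1.745]
ft_force: [1.0, -0.0, -0.8]
finger_gap: 88.2
grip_force: 0.0
```

```bash
python3 -c "
from g import *
st();go(C+35*n,axial(82))"
```

```text
t 2.57 pos [ 562.9 -227.1  183.1] q [-0.23  0.76  0.48  2.01  0.65  0.25 -0.33] F [ 1.  -0.  -0.8] T [0.42 0.17 0.04] gap 88.2 0.0
xyz [-0.001  -0.0022 -0.001 ] rot [-0.0016  0.0012 -0.0008] deg 0.2
```

step_arm --targets '[{"xyz":[-0.001,-0.002,-0.001],"rot":[0,0,0],"jaw":60},{"xyz":[-0.001,-0.002,-0.001],"rot":[0,0,0],"jaw":42},{"xyz":[-0.001,-0.002,-0.001],"rot":[0,0,0],"jaw":30},{"xyz":[-0.001,-0.002,-0.001],"rot":[0,0,0],"jaw":30},{"xyz":[-0.001,-0.002,-0.001],"rot":[0,0,0],"jaw":30},{"xyz":[-0.001,-0.002,-0.001],"rot":[0,0,0],"jaw":30},{"xyz":[-0.001,-0.002,-0.001],"rot":[0,0,0],"jaw":30},{"xyz":[-0.001,-0.002,-0.001],"rot":[0,0,0],"jaw":30}]'

```text
clock: 3.23
eef_pos: [562.5, -230.7, 181.8]
orientation: [3.057, 0.516, 1.743]
ft_force: [2.2, -0.2, -0.0]
finger_gap: 39.0
grip_force: 30.0
```

```bash
python3 -c "
from g import *
st();go(C+35*n,axial(82)); print((-n*np.radians(55.7)/(np.pi/2)).round(4))"
```

```text
t 3.23 pos [ 562.5 -230.7  181.8] q [-0.22  0.76  0.48  2.01  0.65  0.24 -0.33] F [ 2.2 -0.2 -0. ] T [ 0.32 -0.25  0.22] gap 39.0 30.0
xyz [-0.0005  0.0014  0.0004] rot [-0.0014  0.0021  0.    ] deg 0.2
[ 0.1018 -0.2922 -0.536 ]
```

step_arm --targets '[{"rot":[0.0064,-0.0183,-0.0335],"xyz":[0,0,0],"jaw":30},{"rot":[0.0127,-0.0365,-0.067],"xyz":[0,0,0],"jaw":30},{"rot":[0.0191,-0.0548,-0.1005],"xyz":[0,0,0],"jaw":30},{"rot":[0.0254,-0.073,-0.134],"xyz":[0,0,0],"jaw":30},{"rot":[0.0318,-0.0913,-0.1675],"xyz":[0,0,0],"jaw":30},{"rot":[0.0382,-0.1096,-0.201],"xyz":[0,0,0],"jaw":30},{"rot":[0.0445,-0.1278,-0.2345],"xyz":[0,0,0],"jaw":30},{"rot":[0.0509,-0.1461,-0.268],"xyz":[0,0,0],"jaw":30}]'

```text
clock: 3.9
eef_pos: [561.6, -230.7, 181.6]
orientation: [2.813, 0.415, 1.208]
ft_force: [0.3, 0.5, 1.0]
finger_gap: 39.2
grip_force: 30.0
```

```bash
python3 -c "
from g import *
st();go(C+35*n,axial(82-55.7))
from w import *
c=manip.camera_model('wrist');p,d=manip.capture('wrist');wmeas(p,c)"
```

```text
t 3.9 pos [ 561.6 -230.7  181.6] q [-0.26  0.78  0.56  2.02  0.43  0.2  -0.6 ] F [0.3 0.5 1. ] T [0.39 0.33 0.37] gap 39.2 30.0
xyz [0.0004 0.0014 0.0006] rot [ 0.0501 -0.1442 -0.2669] deg 27.7
hole 367 [307. 131.] [-43.4  49.4] ang 131.3 r 65.8
hole 290 [215. 147.] [-65.2   6.3] ang 174.5 r 65.5
hole 191 [379. 187.] [ 3.  64.6] ang 87.3 r 64.6
hole 133 [168. 220.] [-50.2 -40.2] ang -141.3 r 64.3
hole 331 [278. 338.] [ 48.1 -35.8] ang -36.7 r 59.9
yf 192 [366. 268.] [39.2 33.9] ang 40.9 r 51.9
yf 39 [175. 295.] [-12.8 -68.9] ang -100.5 r 70.1
yf 24 [169. 305.] [ -9.8 -77.4] ang -97.2 r 78.0
yf 10 [391. 301.] [69.3 35.2] ang 26.9 r 77.8
yc 54 [166. 314.] [ -2.4 -92.7] ang -91.5 r 92.8
yc 26 [393. 313.] [87.2 31.7] ang 20.0 r 92.7
```

step_arm --targets '[{"rot":[0.0064,-0.0183,-0.0335],"xyz":[0,0,0],"jaw":30},{"rot":[0.0127,-0.0365,-0.067],"xyz":[0,0,0],"jaw":30},{"rot":[0.0191,-0.0548,-0.1005],"xyz":[0,0,0],"jaw":30},{"rot":[0.0254,-0.073,-0.134],"xyz":[0,0,0],"jaw":30},{"rot":[0.0318,-0.0913,-0.1675],"xyz":[0,0,0],"jaw":30},{"rot":[0.0382,-0.1096,-0.201],"xyz":[0,0,0],"jaw":30},{"rot":[0.0445,-0.1278,-0.2345],"xyz":[0,0,0],"jaw":30},{"rot":[0.0505,-0.145,-0.2675],"xyz":[0,0,0],"jaw":30}]'

```text
clock: 4.62
eef_pos: [560.8, -230.4, 181.3]
orientation: [2.665, 0.223, 0.74]
ft_force: [-2.5, 2.9, 1.3]
finger_gap: 39.6
grip_force: 30.0
```

```bash
python3 -c "
from g import *
st();go(C+35*n,axial(82-55.7))
from w import *
c=manip.camera_model('wrist');p,d=manip.capture('wrist');wmeas(p,c)
cv2.imwrite('pics/w2.png',p[:,:,::-1])"
```

```text
t 4.62 pos [ 560.8 -230.4  181.3] q [-0.3   0.8   0.62  2.02  0.2   0.19 -0.86] F [-2.5  2.9  1.3] T [0.46 0.51 0.29] gap 39.6 30.0
xyz [0.0012 0.0011 0.0009] rot [-0.0006 -0.0005  0.0002] deg 0.1
hole 147 [308. 133.] [-14.9  63.6] ang 103.2 r 65.3
hole 307 [279. 338.] [ 26.7 -53.7] ang -63.6 r 60.0
yf 198 [367. 268.] [50.5 11.9] ang 13.2 r 51.9
yf 99 [173. 297.] [-44.  -57.3] ang -127.5 r 72.3
yc 70 [166. 313.] [-45.4 -80.4] ang -119.4 r 92.3
yc 30 [393. 314.] [ 92.6 -13.3] ang -8.2 r 93.6
```

View pics/w2.png

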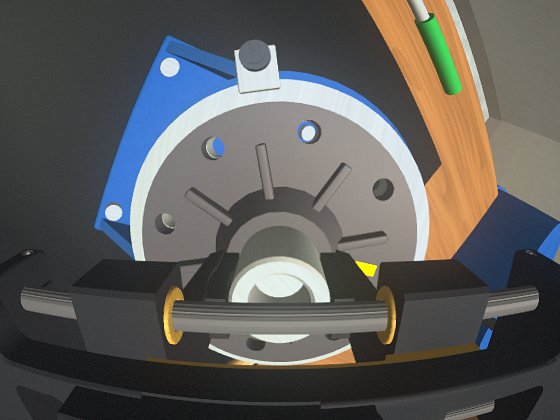

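step_arm --targets '[{"rot":[0,0,0],"xyz":[0,0,0],"jaw":60},{"rot":[0,0,0],"xyz":[0,0,0],"jaw":88},{"rot":[0,0,0],"xyz":[0,0,0],"jaw":88},{"rot":[0,0,0],"xyz":[0,0,0],"jaw":88},{"rot":[0,0,0],"xyz":[-0.004,0.012,0.022],"jaw":88},{"rot":[0,0,0],"xyz":[-0.01,0.028,0.052],"jaw":88},{"rot":[0,0,0],"xyz":[-0.016,0.046,0.085],"jaw":88},{"rot":[0,0,0],"xyz":[-0.02,0.057,0.105],"jaw":88}]'

```text
clock: 5.33
eef_pos: [541.6, -173.2, 288.9]
orientation: [2.663, 0.221, 0.74]
ft_force: [0.2, -0.1, 0.1]
finger_gap: 88.1
grip_force: 0.0
```

```bash
python3 -c "
from g import *
st()
from w import *
c=manip.camera_model('wrist');p,d=manip.capture('wrist');wmeas(p,c)
cv2.imwrite('pics/w3.png',p[:,:,::-1])
p,d=manip.capture('top');np.savez('pics/top3.npz',p=p,d=d)
hsv=cv2.cvtColor(p,cv2.COLOR_RGB2HSV);print('top yellow',np.argwhere(cv2.inRange(hsv,(20,120,100),(36,255,255))[180:240,320:380])[:,::-1].tolist())"
```

```text
t 5.33 pos [ 541.6 -173.2  288.9] q [-0.49  0.6   0.71  1.99  0.22  0.45 -0.88] F [ 0.2 -0.1  0.1] T [ 0.42  0.27 -0.04] gap 88.1 0.0
hole 40 [296. 131.] [-12.4  64.3] ang 100.9 r 65.5
yf 135 [328. 214.] [48.  10.1] ang 11.8 r 49.1
yf 48 [355. 220.] [74.7 15.9] ang 12.0 r 76.3
yc 62 [364. 219.] [86.8 19.1] ang 12.4 r 88.9
top yellow [[47, 22], [48, 22], [46, 23], [47, 23], [48, 23], [42, 24], [45, 24], [46, 24], [47, 24], [41, 25], [42, 25], [43, 25], [45, 25], [41, 26], [42, 26], [43, 26], [41, 27], [42, 27], [34, 29], [35, 29], [36, 29], [33, 30], [34, 30], [35, 30], [36, 30], [31, 31], [32, 31], [33, 31], [34, 31], [35, 31], [36, 31], [31, 32], [32, 32], [33, 32], [34, 32], [32, 33], [33, 33]]
```

View pics/w3.png

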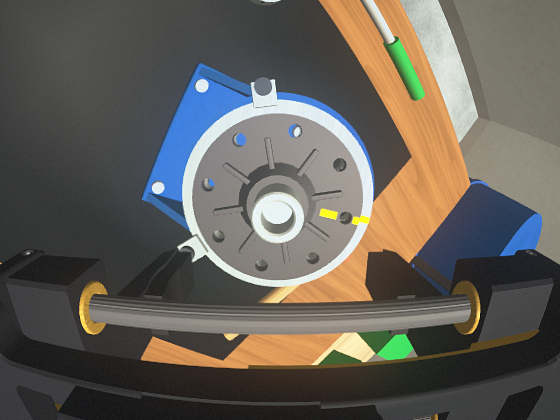

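```bash
cat >> g.py <<'E'
RI=axial(102)
RD=R.align_vectors([[0,0,-1]],[-n])[0]*RI
PIN=np.array([512.6,254.4,55.])
E
python3 -c "
from g import *
print(RD.as_matrix().round(2))
go(PIN+[0,0,115],RD)"
```

```text
[[-0.52  0.86  0.  ]
 [ 0.86  0.52  0.  ]
 [ 0.    0.   -1.  ]]
xyz [-0.0305  0.427  -0.1195] rot [0.1911 0.3037 0.8198] deg 80.5
```

step_arm --targets '[{"xyz":[-0.03,0.427,0.0],"rot":[0.191,0.304,0.82],"jaw":60},{"xyz":[-0.03,0.427,0.0],"rot":[0.191,0.304,0.82],"jaw":60},{"xyz":[-0.03,0.427,-0.03],"rot":[0.191,0.304,0.82],"jaw":60},{"xyz":[-0.03,0.427,-0.06],"rot":[0.191,0.304,0.82],"jaw":60},{"xyz":[-0.03,0.427,-0.08],"rot":[0.191,0.304,0.82],"jaw":60},{"xyz":[-0.03,0.427,-0.1],"rot":[0.191,0.304,0.82],"jaw":60},{"xyz":[-0.03,0.427,-0.1],"rot":[0.191,0.304,0.82],"jaw":60},{"xyz":[-0.03,0.427,-0.1],"rot":[0.191,0.304,0.82],"jaw":60}]'

```text
clock: 6.1
eef_pos: [518.0, 150.1, 222.0]
orientation: [3.05, 0.133, 1.741]
ft_force: [0.7, -1.1, -0.9]
finger_gap: 60.3
grip_force: 0.0
```

```bash
python3 -c "
from g import *
st();go(PIN+[0,0,115],RD)"
```

```text
t 6.1 pos [518.  150.1 222. ] q [-0.54  0.58  0.12  1.92  0.15  0.59 -0.39] F [ 0.7 -1.1 -0.9] T [0.03 0.11 0.03] gap 60.3 0.0
xyz [-0.0054  0.1043 -0.052 ] rot [0.059  0.0848 0.2337] deg 23.0
```

step_arm --targets '[{"xyz":[-0.0054,0.1043,-0.03],"rot":[0.059,0.0848,0.2337],"jaw":60},{"xyz":[-0.0054,0.1043,-0.04],"rot":[0.059,0.0848,0.2337],"jaw":60},{"xyz":[-0.0054,0.1043,-0.052],"rot":[0.059,0.0848,0.2337],"jaw":50},{"xyz":[-0.0054,0.1043,-0.052],"rot":[0.059,0.0848,0.2337],"jaw":50},{"xyz":[-0.0054,0.1043,-0.052],"rot":[0.059,0.0848,0.2337],"jaw":50},{"xyz":[-0.0054,0.1043,-0.052],"rot":[0.059,0.0848,0.2337],"jaw":50}]'

```text
clock: 6.6
eef_pos: [513.5, 251.8, 170.2]
orientation: [3.141, 0.003, 2.107]
ft_force: [0.7, -0.6, 0.5]
finger_gap: 50.3
grip_force: 0.0
```

```bash
python3 -c "
from w import *
st();go(PIN+[0,0,11],RD)
c=manip.camera_model('wrist');p,d=manip.capture('wrist');cv2.imwrite('pics/w4.png',p[:,:,::-1])
E=c['extrinsics'];uv=np.stack(np.indices(d.shape)[::-1],-1);o,v=wray(uv,c);X=o+v*(d/(v@E[:3,2]))[...,None]
m=(np.hypot(X[...,0]-PIN[0],X[...,1]-PIN[1])<20)&(X[...,2]>64)&(X[...,2]<110)
Q=X[m];print(len(Q),Q.mean(0),Q.min(0),Q.max(0)); t=Q[Q[:,2]>99]; print('top',len(t),t.mean(0),t.min(0),t.max(0))
print('pin px',uv[m].mean(0))"
```

```text
t 6.6 pos [513.5 251.8 170.2] q [-0.47  0.71 -0.11  1.8   0.13  0.64 -0.12] F [ 0.7 -0.6  0.5] T [-0.    0.03  0.01] gap 50.3 0.0
xyz [-0.0009  0.0026 -0.1042] rot [0.0014 0.001  0.0051] deg 0.5
606 [512.39011015 255.56700175  93.99307357] [505.6153197  246.13378139  64.12118198] [521.23142094 261.62311499 102.72580131]
top 355 [513.5693864  253.56299223 101.03289295] [506.17290041 246.13378139  99.19823446] [521.01731197 260.89151742 102.72580131]
pin px [281.24422442 218.06270627]
```

View pics/w4.png

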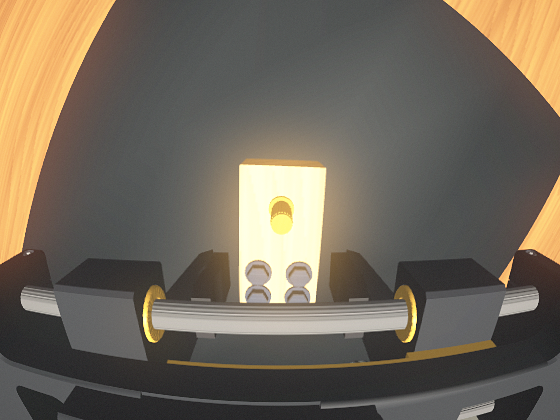

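step_arm --targets '[{"xyz":[0,0.0018,-0.03],"rot":[0.0014,0.001,0.005],"jaw":50},{"xyz":[0,0.0018,-0.06],"rot":[0.0014,0.001,0.005],"jaw":50},{"xyz":[0,0.0018,-0.085],"rot":[0.0014,0.001,0.005],"jaw":50},{"xyz":[0,0.0018,-0.104],"rot":[0.0014,0.001,0.005],"jaw":50},{"xyz":[0,0.0018,-0.104],"rot":[0.0014,0.001,0.005],"jaw":50},{"xyz":[0,0.0018,-0.104],"rot":[0.0014,0.001,0.005],"jaw":50}]'

```text
clock: 7.15
eef_pos: [513.1, 254.4, 67.4]
orientation: [3.141, 0.0, 2.117]
ft_force: [-0.1, 1.0, -0.2]
finger_gap: 49.9
grip_force: 0.0
```

```bash
python3 -c "
from g import *
st();go(np.array([513.4,253.7,66]),RD)"
```

```text
t 7.15 pos [513.1 254.4  67.4] q [-0.49  0.87 -0.09  1.85  0.16  0.42 -0.15] F [-0.1  1.  -0.2] T [-0.04  0.01  0.04] gap 49.9 0.0
xyz [ 0.0003 -0.0007 -0.0014] rot [-0.0001  0.0005 -0.0012] deg 0.1
```

step_arm --targets '[{"xyz":[0,-0.0007,-0.001],"rot":[0,0,0],"jaw":30},{"xyz":[0,-0.0007,-0.001],"rot":[0,0,0],"jaw":18},{"xyz":[0,-0.0007,-0.001],"rot":[0,0,0],"jaw":8},{"xyz":[0,-0.0007,-0.001],"rot":[0,0,0],"jaw":8},{"xyz":[0,-0.0007,-0.001],"rot":[0,0,0],"jaw":8},{"xyz":[0,-0.0007,-0.001],"rot":[0,0,0],"jaw":8},{"xyz":[0,-0.0007,-0.001],"rot":[0,0,0],"jaw":8}]'

```text
clock: 7.73
eef_pos: [513.5, 254.7, 66.8]
orientation: [3.139, -0.001, 2.118]
ft_force: [-0.2, -1.4, 4.6]
finger_gap: 14.7
grip_force: 30.0
```

```bash
python3 -c "
from g import *
st()"
```

```text
t 7.73 pos [513.5 254.7  66.8] q [-0.49  0.87 -0.09  1.85  0.16  0.42 -0.15] F [-0.2 -1.4  4.6] T [-0.11  0.15  0.  ] gap 14.7 30.0
```

step_arm --targets '[{"xyz":[0,0,0.015],"rot":[0,0,0],"jaw":8},{"xyz":[0,0,0.035],"rot":[0,0,0],"jaw":8},{"xyz":[0,0,0.065],"rot":[0,0,0],"jaw":8},{"xyz":[0,0,0.1],"rot":[0,0,0],"jaw":8},{"xyz":[0,0,0.14],"rot":[0,0,0],"jaw":8},{"xyz":[0,0,0.175],"rot":[0,0,0],"jaw":8},{"xyz":[0,0,0.205],"rot":[0,0,0],"jaw":8},{"xyz":[0,0,0.23],"rot":[0,0,0],"jaw":8}]'

```text
clock: 8.4
eef_pos: [513.4, 254.7, 298.8]
orientation: [3.138, -0.001, 2.118]
ft_force: [0.1, -0.4, -0.9]
finger_gap: 15.1
grip_force: 30.0
```

```bash
python3 -c "
from g import *
st(); MARK=np.radians(12.2); H=C+12*n+66*rad(MARK); print(H)
go(H+np.array(81.5*n),RI); go(H+121.5*n,RI)"
```

```text
t 8.4 pos [513.4 254.7 298.8] q [-0.45  0.55 -0.15  1.65  0.09  0.94 -0.08] F [ 0.1 -0.4 -0.9] T [-0.05 -0.    0.  ] gap 15.1 30.0
[ 597.32221636 -288.2971581   194.49240389]
xyz [ 0.0705 -0.5045 -0.0337] rot [-0.3163 -0.1083 -0.0024] deg 30.1
xyz [ 0.0639 -0.4856  0.0009] rot [-0.3163 -0.1083 -0.0024] deg 30.1
```

step_arm --targets '[{"xyz":[0.0026,-0.02,0.003],"rot":[-0.02,-0.007,0],"jaw":8},{"xyz":[0.007,-0.055,0.007],"rot":[-0.05,-0.017,0],"jaw":8},{"xyz":[0.012,-0.095,0.01],"rot":[-0.09,-0.03,0],"jaw":8},{"xyz":[0.017,-0.133,0.01],"rot":[-0.13,-0.045,0],"jaw":8},{"xyz":[0.022,-0.17,0.01],"rot":[-0.17,-0.058,0],"jaw":8},{"xyz":[0.027,-0.208,0.01],"rot":[-0.21,-0.072,0],"jaw":8},{"xyz":[0.032,-0.246,0.01],"rot":[-0.25,-0.085,0],"jaw":8},{"xyz":[0.037,-0.284,0.01],"rot":[-0.29,-0.1,0],"jaw":8}]'

```text
clock: 9.07
eef_pos: [550.3, -30.9, 306.5]
orientation: [-3.032, 0.471, 2.146]
ft_force: [-0.3, -1.0, -1.6]
finger_gap: 15.1
grip_force: 30.0
```

```bash
python3 -c "
from g import *
st(); MARK=np.radians(12.2); H=C+12*n+66*rad(MARK)
go(H+121.5*n,RI)"
```

```text
t 9.07 pos [550.3 -30.9 306.5] q [-0.41  0.5   0.15  1.87  0.57  0.82 -0.13] F [-0.3 -1.  -1.6] T [0.43 0.15 0.08] gap 15.1 30.0
xyz [ 0.0271 -0.2001 -0.0068] rot [-0.0241 -0.0092 -0.0023] deg 2.3
```

step_arm --targets '[{"xyz":[0.005,-0.037,0],"rot":[-0.008,-0.003,0],"jaw":8},{"xyz":[0.01,-0.074,0],"rot":[-0.016,-0.006,0],"jaw":8},{"xyz":[0.015,-0.11,0],"rot":[-0.024,-0.009,-0.002],"jaw":8},{"xyz":[0.0195,-0.145,-0.003],"rot":[-0.024,-0.009,-0.002],"jaw":8},{"xyz":[0.024,-0.177,-0.006],"rot":[-0.024,-0.009,-0.002],"jaw":8},{"xyz":[0.027,-0.2,-0.007],"rot":[-0.024,-0.009,-0.002],"jaw":8},{"xyz":[0.027,-0.2,-0.007],"rot":[-0.024,-0.009,-0.002],"jaw":8},{"xyz":[0.027,-0.2,-0.007],"rot":[-0.024,-0.009,-0.002],"jaw":8}]'

```text
clock: 9.73
eef_pos: [576.3, -230.9, 298.9]
orientation: [-3.022, 0.508, 2.143]
ft_force: [-0.1, 0.4, -0.9]
finger_gap: 14.9
grip_force: 30.0
```

```bash
python3 -c "
from w import *
st(); MARK=np.radians(12.2); H=C+12*n+66*rad(MARK)
go(H+62*n,RI)
c=manip.camera_model('wrist');p,d=manip.capture('wrist');np.savez('pics/wrist5.npz',p=p,d=d,E=c['extrinsics'],t=manip.sense()['eef_pos']);cv2.imwrite('pics/w5.png',p[:,:,::-1])
wmeas(p,c)"
```

```text
t 9.73 pos [ 576.3 -230.9  298.9] q [-0.06  0.55  0.19  1.85  0.66  0.64  0.12] F [-0.1  0.4 -0.9] T [0.52 0.23 0.  ] gap 14.9 30.0
xyz [ 0.0108 -0.0281 -0.0507] rot [-0.0015 -0.0013  0.0022] deg 0.3
yf 170 [281. 190.] [47.9 10.3] ang 12.1 r 49.0
yf 57 [281. 222.] [74.9 16.3] ang 12.3 r 76.6
yc 42 [282. 229.] [84.3 19.2] ang 12.8 r 86.4
```

View pics/w5.png

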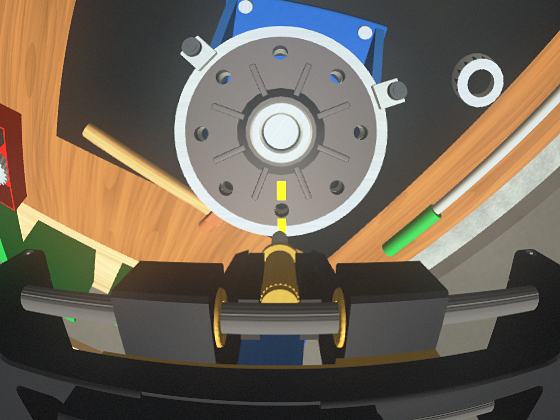

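```bash
python3 -c "
from w import *
z=np.load('pics/wrist5.npz');c=manip.camera_model('wrist');c['extrinsics']=z['E'];p=z['p']
def wproj(X):
    E=z['E'];q=(X-E[:3,3])@E[:3,:3];r=np.hypot(q[0],q[1]);t=np.arctan2(r,q[2]);return q[:2]/r*t*c['fx']+[c['cx'],c['cy']]
s=manip.sense();zt=R.from_euler('xyz',s['orientation']).as_matrix()[:,2]
for k in (55.5,46.5,11.5,-34):print(k,wproj(s['eef_pos']+k*zt))
for a in (12.2,): print('hole',wproj(C+12*n+66*rad(np.radians(a))),wproj(C+66*rad(np.radians(a))))
g=p.max(-1)
print('dark',end=' ');m=(g[200:220,265:298]<75).astype(np.uint8);k,l,s_,ce=cv2.connectedComponentsWithStats(m)
for i in range(1,k):print(s_[i],ce[i]+[265,200])
im=crop(p,220,170,130,110,6);cv2.imwrite('pics/w5c.png',im)
"
```

```text
55.5 [282.77164348 231.38681919]
46.5 [282.87302706 235.8946386 ]
11.5 [283.35803594 257.7096346 ]
-34 [284.32157458 302.36546008]
hole [281.21737351 209.77856033] [281.18023814 206.45801234]
dark [10 11  1  1  1] [275. 211.]
[11 13  2  2  2] [276.5 213.5]
```

View pics/w5c.png

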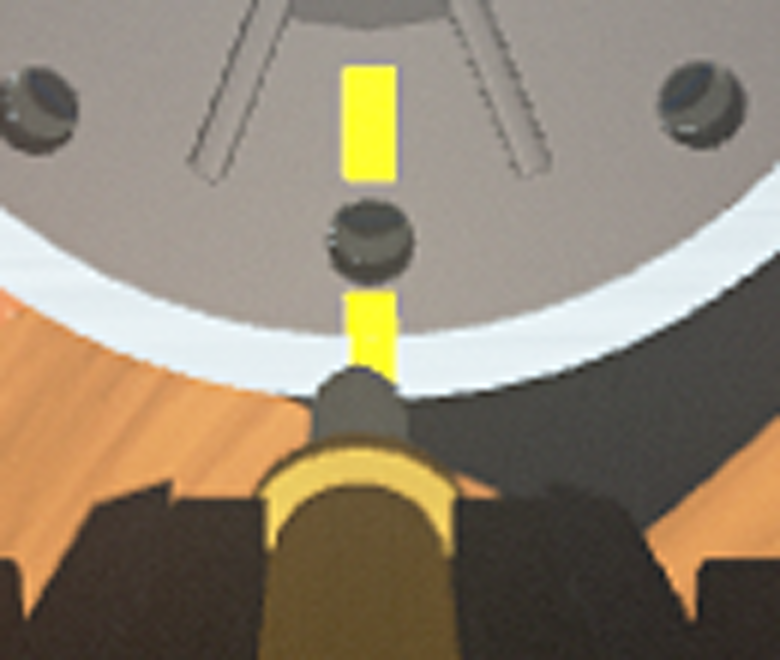

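```bash
cat >> g.py <<'E'
H=C+12*n+66*rad(np.radians(12.2)); er=rad(np.radians(12.2)); et=np.cross(n,er)
E
python3 -c "
from w import *
z=np.load('pics/wrist5.npz');print('camx in er,et,n',z['E'][:3,0]@np.stack([er,et,n],1),'camy',z['E'][:3,1]@np.stack([er,et,n],1))
P=[]
for i in range(3):
    P.append(manip.sense()['eef_pos'])
print(P); print(((P[0]-H)@np.stack([er,et,n],1)).round(2)); go(H+59*n,RI); print('er',er,'et',et)"
```

```text
camx in er,et,n [ 0.00731514  0.99994589 -0.00295628] camy [ 0.96547349 -0.00629279  0.26039208]
[array([ 577.05879774, -228.95529845,  298.820483  ]), array([ 577.05879774, -228.95529845,  298.820483  ]), array([ 577.05879774, -228.95529845,  298.820483  ])]
[ -2.01   0.83 121.7 ]
xyz [ 0.0106 -0.0315 -0.0532] rot [-0.0022 -0.0011  0.0002] deg 0.2
er [ 0.47801588 -0.72984513  0.4886972 ] et [ 0.86279485  0.49434303 -0.10566007]
```

step_arm --targets '[{"xyz":[0.003,-0.0075,-0.0134],"rot":[0,0,0],"jaw":8},{"xyz":[0.006,-0.015,-0.0268],"rot":[-0.001,-0.001,0],"jaw":8},{"xyz":[0.009,-0.0225,-0.04],"rot":[-0.002,-0.001,0],"jaw":8},{"xyz":[0.012,-0.03,-0.0535],"rot":[-0.002,-0.001,0],"jaw":8},{"xyz":[0.012,-0.03,-0.0535],"rot":[-0.002,-0.001,0],"jaw":8},{"xyz":[0.012,-0.03,-0.0535],"rot":[-0.002,-0.001,0],"jaw":8}]'

```text
clock: 10.28
eef_pos: [589.4, -257.6, 245.1]
orientation: [-3.021, 0.51, 2.149]
ft_force: [-0.9, -0.3, -1.1]
finger_gap: 15.0
grip_force: 30.0
```

```bash
python3 -c "
from w import *
s=st(); print(((s['eef_pos']-H)@np.stack([er,et,n],1)).round(2)); go(H+59*n,RI)
c=manip.camera_model('wrist');p,d=manip.capture('wrist');np.savez('pics/wrist6.npz',p=p,d=d,E=c['extrinsics'])
for i in range(3): manip.capture('wrist'); print(((manip.sense()['eef_pos']-H)@np.stack([er,et,n],1)).round(2))
im=crop(p,220,150,130,100,6);cv2.imwrite('pics/w6c.png',im)"
```

```text
t 10.28 pos [ 589.4 -257.6  245.1] q [-0.03  0.65  0.23  1.86  0.71  0.51  0.08] F [-0.9 -0.3 -1.1] T [ 0.49  0.17 -0.04] gap 15.0 30.0
[-1.49  3.   59.67]
xyz [-0.0018 -0.0029  0.0005] rot [-0.0001 -0.0008 -0.0013] deg 0.1
[-0.42  3.28 60.54]
[-0.14  3.09 60.59]
[ 0.09  2.96 60.6 ]
```

View pics/w6c.png

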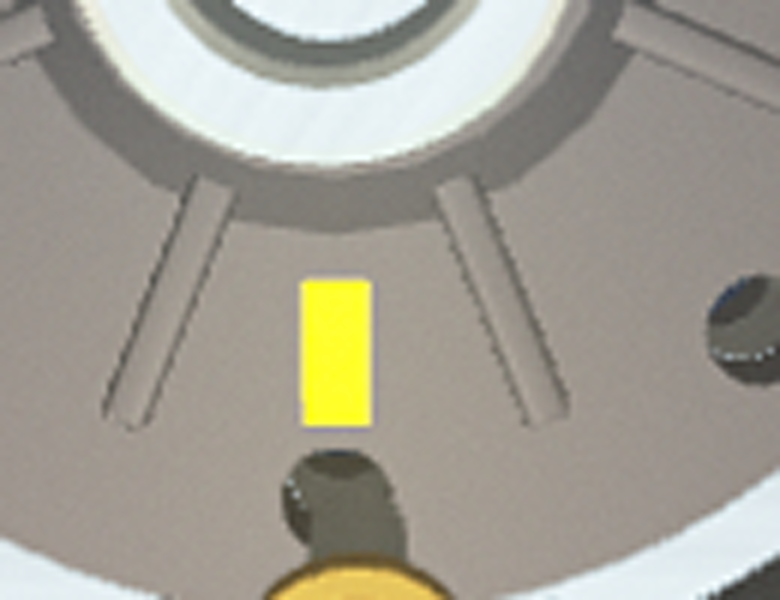

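step_arm --targets '[{"xyz":[-0.0021,-0.0012,0.0003],"rot":[0,-0.0005,-0.001],"jaw":8},{"xyz":[-0.0021,-0.0012,0.0003],"rot":[0,-0.0005,-0.001],"jaw":8},{"xyz":[-0.0021,-0.0012,0.0003],"rot":[0,-0.0005,-0.001],"jaw":8},{"xyz":[-0.0021,-0.0012,0.0003],"rot":[0,-0.0005,-0.001],"jaw":8},{"xyz":[-0.0021,-0.0012,0.0003],"rot":[0,-0.0005,-0.001],"jaw":8}]'

```text
clock: 10.9
eef_pos: [587.2, -260.5, 246.2]
orientation: [-3.023, 0.512, 2.145]
ft_force: [0.2, 0.4, -0.4]
finger_gap: 14.6
grip_force: 30.0
```

```bash
python3 -c "
from w import *
s=st(); print(((s['eef_pos']-H)@np.stack([er,et,n],1)).round(2))
c=manip.camera_model('wrist');p,d=manip.capture('wrist');np.savez('pics/wrist7.npz',p=p,d=d,E=c['extrinsics'])
for i in range(3): manip.capture('wrist'); print(((manip.sense()['eef_pos']-H)@np.stack([er,et,n],1)).round(2))
go(H+59*n,RI)
b=np.clip(p[215:250,255:305].astype(float)*1.8,0,255).astype(np.uint8)
cv2.imwrite('pics/w7c.png',crop(b,0,0,50,35,15))"
```

```text
t 10.9 pos [ 587.2 -260.5  246.2] q [-0.03  0.64  0.24  1.87  0.72  0.5   0.07] F [ 0.2  0.4 -0.4] T [0.47 0.18 0.  ] gap 14.6 30.0
[ 0.18 -0.47 59.55]
[ 0.17 -0.49 59.46]
[ 0.11 -0.47 59.43]
[ 0.13 -0.48 59.43]
xyz [ 0.0004  0.0001 -0.0005] rot [0.0005 0.0007 0.0011] deg 0.1
```

View pics/w7c.png

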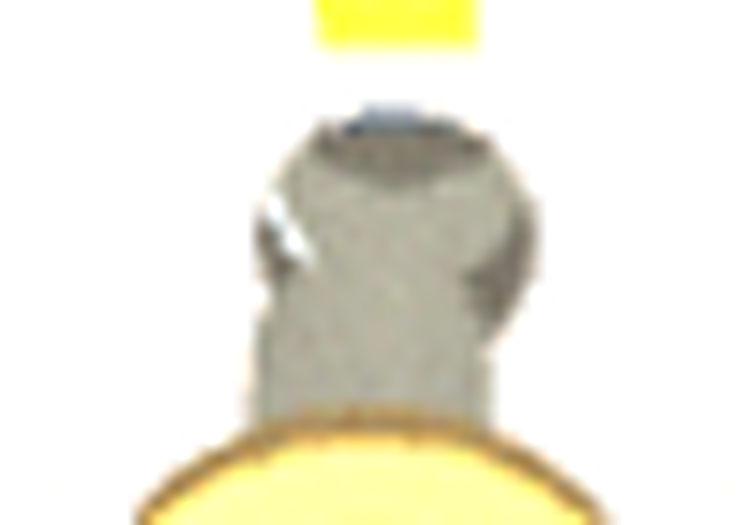

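step_arm --targets '[{"xyz":[0.0009,0.0005,0],"rot":[0,0,0],"jaw":8},{"xyz":[0.0009,0.0005,0],"rot":[0,0,0],"jaw":8},{"xyz":[0.0014,-0.0009,-0.0026],"rot":[0,0,0],"jaw":8},{"xyz":[0.0019,-0.0023,-0.0052],"rot":[0,0,0],"jaw":8},{"xyz":[0.0024,-0.0038,-0.0079],"rot":[0,0,0],"jaw":8},{"xyz":[0.0029,-0.0052,-0.0105],"rot":[0,0,0],"jaw":8},{"xyz":[0.0029,-0.0052,-0.0105],"rot":[0,0,0],"jaw":8},{"xyz":[0.0029,-0.0052,-0.0105],"rot":[0,0,0],"jaw":8}]'

```text
clock: 11.77
eef_pos: [589.9, -266.0, 235.3]
orientation: [-3.022, 0.512, 2.145]
ft_force: [-0.6, 0.9, -1.1]
finger_gap: 15.0
grip_force: 30.0
```

```bash
cat > s.py <<'E'
from w import *
s=st(); B=np.stack([er,et,n],1); print(((s['eef_pos']-H)@B).round(2),'F er,et,n',(s['ft_force']@B).round(1))
E
python3 s.py; python3 -c "
from w import *
go(H+.6*et+30*n,RI)"
```

```text
t 11.77 pos [ 589.9 -266.   235.3] q [-0.02  0.67  0.24  1.86  0.73  0.48  0.07] F [-0.6  0.9 -1.1] T [0.47 0.2  0.04] gap 15.0 30.0
[ 0.08  0.32 47.09] F er,et,n [-1.5  0.  -0.5]
xyz [ 0.003  -0.0079 -0.0149] rot [0.0005 0.0003 0.0012] deg 0.1
```

step_arm --targets '[{"xyz":[0.0006,-0.0012,-0.0026],"rot":[0,0,0],"jaw":8},{"xyz":[0.0011,-0.0026,-0.0052],"rot":[0,0,0],"jaw":8},{"xyz":[0.0016,-0.004,-0.0078],"rot":[0.0005,0.0003,0.001],"jaw":8},{"xyz":[0.0021,-0.0054,-0.0104],"rot":[0.0005,0.0003,0.001],"jaw":8},{"xyz":[0.0026,-0.0068,-0.013],"rot":[0.0005,0.0003,0.001],"jaw":8},{"xyz":[0.0031,-0.0083,-0.0156],"rot":[0.0005,0.0003,0.001],"jaw":8},{"xyz":[0.0031,-0.0083,-0.0156],"rot":[0.0005,0.0003,0.001],"jaw":8},{"xyz":[0.0031,-0.0083,-0.0156],"rot":[0.0005,0.0003,0.001],"jaw":8}]'

```text
clock: 12.43
eef_pos: [593.0, -274.2, 219.8]
orientation: [-3.022, 0.511, 2.146]
ft_force: [0.3, -0.4, -1.0]
finger_gap: 15.2
grip_force: 30.0
```

```bash
python3 s.py
```

```text
t 12.43 pos [ 593.  -274.2  219.8] q [-0.02  0.7   0.26  1.86  0.74  0.44  0.05] F [ 0.3 -0.4 -1. ] T [ 0.55  0.27 -0.02] gap 15.2 30.0
[2.000e-02 6.100e-01 2.924e+01] F er,et,n [-0.1  0.1 -1.1]
```

step_arm --targets '[{"xyz":[0.0004,-0.0012,-0.0022],"rot":[0,0,0],"jaw":8},{"xyz":[0.0008,-0.0024,-0.0043],"rot":[0,0,0],"jaw":8},{"xyz":[0.0012,-0.0035,-0.0065],"rot":[0,0,0],"jaw":8},{"xyz":[0.0016,-0.0047,-0.0087],"rot":[0,0,0],"jaw":8},{"xyz":[0.0021,-0.0059,-0.0108],"rot":[0,0,0],"jaw":8},{"xyz":[0.0025,-0.0071,-0.013],"rot":[0,0,0],"jaw":8},{"xyz":[0.0025,-0.0071,-0.013],"rot":[0,0,0],"jaw":8}]'

```text
clock: 13.02
eef_pos: [595.5, -281.4, 206.5]
orientation: [-3.022, 0.511, 2.146]
ft_force: [0.3, 0.2, 0.2]
finger_gap: 15.0
grip_force: 30.0
```

```bash
python3 s.py
```

```text
t 13.02 pos [ 595.5 -281.4  206.5] q [-0.01  0.72  0.27  1.86  0.75  0.41  0.04] F [0.3 0.2 0.2] T [ 0.52  0.21 -0.07] gap 15.0 30.0
[-0.04  0.53 13.92] F er,et,n [0.1 0.3 0.2]
```

Slow push to contact, about 0.5 mm per row.

step_arm --targets '[{"xyz":[0.0001,-0.0003,-0.0005],"rot":[0,0,0],"jaw":8},{"xyz":[0.0002,-0.0005,-0.0009],"rot":[0,0,0],"jaw":8},{"xyz":[0.0002,-0.0007,-0.0013],"rot":[0,0,0],"jaw":8},{"xyz":[0.0003,-0.0009,-0.0017],"rot":[0,0,0],"jaw":8},{"xyz":[0.0004,-0.0011,-0.0021],"rot":[0,0,0],"jaw":8},{"xyz":[0.0004,-0.0011,-0.0021],"rot":[0,0,0],"jaw":8},{"xyz":[0.0004,-0.0011,-0.0021],"rot":[0,0,0],"jaw":8}]'

```text
clock: 13.6
eef_pos: [596.0, -282.1, 205.3]
orientation: [-3.023, 0.512, 2.146]
ft_force: [-2.6, 2.4, 4.8]
finger_gap: 14.7
grip_force: 30.0
```

```bash
python3 s.py
```

```text
t 13.6 pos [ 596.  -282.1  205.3] q [-0.01  0.73  0.27  1.86  0.75  0.41  0.04] F [-2.6  2.4  4.8] T [ 0.45  0.45 -0.13] gap 14.7 30.0
[ 0.15  0.82 12.48] F er,et,n [-0.6 -1.5  5.8]
```

step_arm --targets '[{"xyz":[0.0001,-0.0003,-0.0005],"rot":[0,0,0],"jaw":8},{"xyz":[0.0002,-0.0005,-0.0009],"rot":[0,0,0],"jaw":8},{"xyz":[0.0002,-0.0005,-0.0009],"rot":[0,0,0],"jaw":8},{"xyz":[0.0002,-0.0005,-0.0009],"rot":[0,0,0],"jaw":8}]'

```text
clock: 13.93
eef_pos: [596.2, -282.1, 205.2]
orientation: [-3.023, 0.512, 2.146]
ft_force: [-5.6, 7.9, 12.8]
finger_gap: 15.2
grip_force: 30.0
```

```bash
python3 s.py
```

```text
t 13.93 pos [ 596.2 -282.1  205.2] q [-0.01  0.73  0.27  1.86  0.75  0.41  0.04] F [-5.6  7.9 12.8] T [ 0.49  0.9  -0.39] gap 15.2 30.0
[ 0.18  0.91 12.37] F er,et,n [-2.2 -2.3 15.8]
```

step_arm --targets '[{"xyz":[0,0,0],"rot":[0,0,0],"jaw":24},{"xyz":[0,0,0],"rot":[0,0,0],"jaw":40},{"xyz":[0,0,0],"rot":[0,0,0],"jaw":40},{"xyz":[0,0,0],"rot":[0,0,0],"jaw":40},{"xyz":[-0.0025,0.007,0.013],"rot":[0,0,0],"jaw":40},{"xyz":[-0.0066,0.019,0.035],"rot":[0,0,0],"jaw":40},{"xyz":[-0.0115,0.033,0.0605],"rot":[0,0,0],"jaw":40},{"xyz":[-0.0165,0.047,0.087],"rot":[0,0,0],"jaw":40}]'

```text
clock: 14.6
eef_pos: [579.0, -235.6, 291.2]
orientation: [-3.021, 0.51, 2.146]
ft_force: [0.2, 0.3, 0.4]
finger_gap: 39.9
grip_force: 0.0
```

step_arm --targets '[{"xyz":[-0.005,0.015,0.027],"rot":[0,0,0],"jaw":40},{"xyz":[-0.008,0.024,0.043],"rot":[0,0,0],"jaw":40},{"xyz":[-0.008,0.024,0.043],"rot":[0,0,0],"jaw":40},{"xyz":[-0.008,0.024,0.043],"rot":[0,0,0],"jaw":40},{"xyz":[-0.008,0.024,0.043],"rot":[0,0,0],"jaw":40}]'

```text
clock: 15.02
eef_pos: [571.2, -212.4, 333.1]
orientation: [-3.021, 0.511, 2.146]
ft_force: [-0.0, -0.9, -0.7]
finger_gap: 40.0
grip_force: 0.0
```

```bash
python3 s.py; python3 -c "
from w import *
c=manip.camera_model('wrist');p,d=manip.capture('wrist')
E=c['extrinsics'];uv=np.stack(np.indices(d.shape)[::-1],-1);o,v=wray(uv,c);X=o+v*(d/(v@E[:3,2]))[...,None]
L=(X-H)@np.stack([er,et,n],1); m=(np.hypot(L[...,0],L[...,1])<14)&(L[...,2]>42)&(L[...,2]<60); print('grip top',m.sum(),L[m].mean(0),np.median(L[m],0))
a=crop(p,180,90,200,220,2.5);q,_=manip.capture('scene');b=crop(q,205,130,100,100,4); b=cv2.copyMakeBorder(b,0,a.shape[0]-b.shape[0],0,0,0)
cv2.imwrite('pics/end.png',np.hstack([a,b])[:,:800]);print(a.shape,b.shape)"
```

```text
t 15.02 pos [ 571.2 -212.4  333.1] q [-0.09  0.49  0.17  1.82  0.63  0.73  0.15] F [-0.  -0.9 -0.7] T [ 0.38  0.2  -0.02] gap 40.0 0.0
[-1.2000e-01  3.1000e-01  1.6014e+02] F er,et,n [ 0.3 -0.4 -1. ]
grip top 273 [-1.76260231  0.89577388 45.88605473] [-2.00317383  0.96540363 46.11250522]
(550, 500, 3) (550, 400, 3)
```

View pics/end.png

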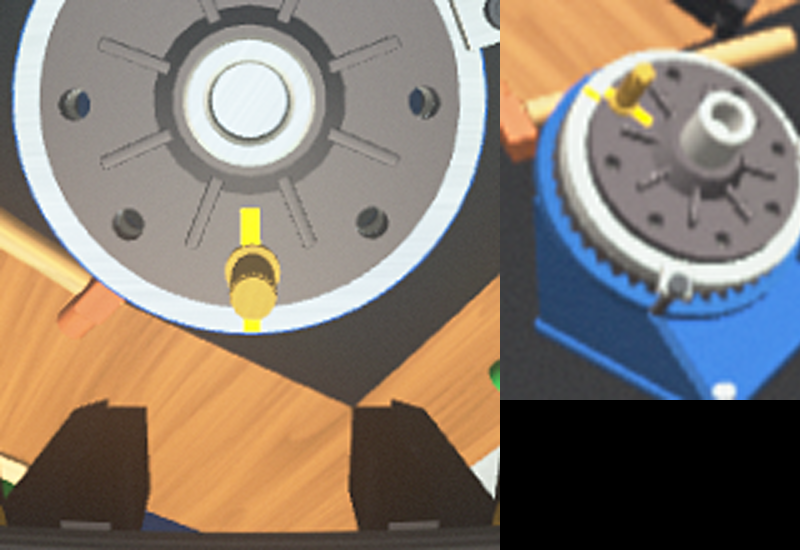

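The pin stands in the marked hole with its grip top 46 mm above the flange, so the collar is seated. The yellow marks line up and the gripper is clear.

```bash
python3 -c "
from workcell import manip
print(manip.close_job())"
```

```text
the job is handed in; nothing more can be done
None
```

The job is handed in: the carrier is turned until its yellow mark meets the crown wheel's, the guide pin is seated collar-down in the marked hole and released, and the bystander parts were never approached; it took about 15 s of the 58 s.

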